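# Prop the hood of the stone-viewing cabinet

### The arm

A 7-joint arm with a two-finger parallel gripper is mounted at the origin on the work surface. World frame = base frame: x ahead of the robot, y to its left, z up, the work surface at z = 0. Lengths are in m, angles in rad, forces in N, time in s.
With the tool pointing down it reaches from about 0.4 to 0.85 m from the base axis. Payload 10.4 kg.
Tool frame: the origin (TCP) lies on the mounting face of the last link; the fingertips stand r.tips_ahead ahead of it and the grasp point (between the pads) lies 164 mm ahead of it (r.tips_ahead is the distance from the TCP to the fingertips, in m); z points along the fingers, y is the line along which they close (so a half turn about z gives the same grasp; the last joint's range is limited). The gripper opens to 87 mm and grips with 3 to 60 N. Pads are 19 mm wide; open, the fingers measure 117 mm over their backs; the gripper's body (75 mm by 190 mm) begins 51 mm behind the grasp point.
Start: joints at [1.275, 0.332, -0.065, 1.46, 0.022, 1.35, -0.088], TCP at [0.168, -0.602, 0.405] pointing down, gripper open.
Joint ranges: [-2.6, 2.6], [-0.5, 2.12], [-1.47, 1.34], [0.16, 2.42], [-1.27, 4.41], [0.06, 2.06], [-2.6, 2.6]. Speed limits (rad/s): [2.22, 2.22, 2.79, 2.79, 3.14, 3.14, 3.14].

### API

Orientations are given as a unit quaternion [x, y, z, w].
In Python, from bench import telemetry, imaging, job, r gives the robot as it stands.
- The arm moves only by the tool move_arm, never from a script. Its argument "steps" is a list of rows, each an object of numbers: "dx", "dy", "dz": the shift along the tool's x, y, z in cm; "spin": the turn about the tool's z in rad. In form: [{"dx": .., "dy": .., "dz": .., "spin": ..}, ...]. A call has 1 to 12 rows; each row shifts and turns the commanded pose from where the row before left it, along the tool's axes as they then stand; what a row does not reach is not made up. A row lasts 1/10 s, in which the tool goes at most 50 mm and 8.59 degrees, less where a joint would pass 70% of its speed; a pose out of reach is approached as far as the arm can. A call with a gripper value outside its range is refused whole. "claw" is the finger opening in cm, from 0 to 8.7, set as the call begins (left out, the last holds). The fingers move at their own pace and stop on an object; "squeeze" is the grip in N (left out, the last holds). Time passes only in rows, so rows that do not move let the fingers close. It gives the time, the measured TCP pose, the force, the opening and the grip force at its end, in the units of the state.
- telemetry.read_state(): the state, without advancing time (a new reading comes with each control period).
- imaging.camera(name): name is "scene" or "top" or "wrist"; returns a dict with "img" (384x512x3 uint8, red, green, blue), "camera_matrix" (3x3 intrinsics, pixels), "R" (3x3) and "t" (3): a world point X has camera coordinates R X + t. Camera axes: x right, y down, z forward; pixel columns grow to the right and rows downward; lengths in m; the calibration is good to about 2 mm. A picture is of the moment at which its call begins. There is no depth.
- job.close_job(): hands the job in; it is judged then, once.
The state is a dict: "time": time; "joint_positions": joint angles; "joint_vel": joint speeds; "joint_torque": joint torques, N m; "ee_pos": TCP position; "eef_rot": TCP orientation; "ft_force": force on the tool from outside, world axes, zero at the start; "torque": the same for the moment, N m; "width": finger opening in m; "grip_force": force on a finger pad.
Only numpy, scipy, OpenCV 4.12 (cv2) and the standard library are available. Lean on these libraries where they do the work, as an engineer would, in place of code of your own. Each camera call takes 0.05 s, during which the arm holds its last target. There are 200 camera calls.

### The job

Raise the hood of the stone-viewing cabinet (it has a bar along its front edge), swing the red-sleeved prop rod up under it, and let the sinking hood come down on the rod so that the rod's tip sits fully home in the yellow socket and carries the hood open by itself. Do not let the hood slam shut, and leave the stone boxes and the other things on the desk where they are.

Things in the scene. Friction and masses are not known exactly. Their poses are not given: they have to be found in the camera images.
- hood (a joint): angle of the hood of the grey viewing cabinet with clear-topped white hood: 0 closed, grows as its front edge is lifted, stop at 1.45. About 0.35 kg (varies). A tired damper in the hinge (4.2 N m s/rad) resists quick lifting (5 to 12 N at the bar if raised in 4 to 5 s) and lets the hood sink slowly once let go: from fully raised (1.4) about 12 to 22 s to where the rod catches it, faster the lower it is
- hood_hinge (a point): middle of the hood's hinge axis, 100 mm above the table. Its frame turns with the hood: y always lies along the hinge axis, to the left as seen from the robot; with the hood closed x points level to the rear of the cabinet and z up; at hood angle a the frame is turned by +a about y, which lifts the front (-x) side
- bar_grip (a point): grasping point on the free left end of the round steel bar (14 mm thick, parallel to the hinge) along the hood's front edge; the bar end stands out 80 mm beyond the cabinet's left side, this point is 45 mm beyond that side. In the hood_hinge frame it is at (-0.245, 0.155, 0.010) m. The bar can turn between the fingers as the hood rises
- socket (a point): yellow flared socket on an arm at the right side of the hood: pocket 17 mm wide, 24 mm long along the hinge direction, open below, widening to 30 mm at its mouth 18 mm below this point. This point is where the centre of the rod's tip lies when fully home: (-0.160, -0.160, 0.012) m in the hood_hinge frame, where the mouth looks along (0.186, 0, -0.983)
- rod (a joint): angle of the prop rod: 0 lying level along the cabinet's right side, pointing to the rear, 65 mm above the table; grows as its rear tip is swung up, stop at 1.3. It turns freely (0.12 kg) about a pivot parallel to the hood hinge and falls back if let go. The tip moves in the same upright plane as the socket
- rod_pivot (a point): centre of the rod's pivot at its front end, on top of a dark steel post beside the cabinet, 65 mm above the table; the post stands at varied places along the cabinet's side, so the hood angle at which the rod holds it varies (about 0.83 to 0.97 rad; rod then at about 0.8 to 0.92 rad)
- rod_grip (a point): middle of the 60 mm long, 15 mm thick red sleeve on the steel rod (12 mm thick), 110 mm from the pivot; x axis along the rod to its tip, y parallel to the hinge. 45 mm of free room towards the cabinet's side, more on the other
- rod_tip (a point): centre of the round end (radius 6 mm) of the rod, 222 mm from the pivot
- cabinet: the fixed open-topped grey cabinet under the hood, 250 x 220 x 90 mm; origin at the centre of its underside, x to the rear (hinge side)
- sapphire: small white box 50 x 50 x 22 mm with a blue stone on top, standing loose inside the cabinet; origin at the centre of its underside
- emerald: small white box 50 x 50 x 22 mm with a green stone on top, standing loose inside the cabinet; origin at the centre of its underside
- ruby: small white box 50 x 50 x 22 mm with a red stone on top, standing loose on the table; origin at the centre of its underside
- loupe: black loupe, 34 mm across, 35 mm high, standing loose on the table; origin at the centre of its underside
- vial: amber glass vial, 28 mm across, 60 mm high, standing loose; origin at the centre of its underside
- tweezers: steel tweezers, 130 mm long, lying loose; origin at its middle, on the table

How it is judged:
On the way:
1. the hood is raised well up (above 0.6 rad) (value of joint hood above 0.6 rad), for 0.2 s.
At the end, for the whole second after the job is handed in: the rod's tip centre is within 8 mm of the socket point, the hood stands open (above 0.65 rad), at rest (under 0.03 rad/s), and its weight bears on the rod (more than 0.4 N between them) (distance between rod_tip and socket below 0.008 m and value of joint hood above 0.65 rad and contact force between rod and hood above 0.4 N and velocity of joint hood between -0.03 and 0.03 rad/s); the robot touches nothing.
It fails at once if the hood slams down (falls faster than 1.2 rad/s) (velocity of joint hood below -1.2 rad/s).
It fails at once if a stone box or another loose thing is shoved more than 30 mm or knocked over (distance of any of sapphire, emerald, ruby, loupe, vial, tweezers from where it was at the start of the episode above 0.03 m or angle between any of sapphire, emerald, ruby, loupe, vial, tweezers's own z axis and vertical above 0.6 rad).
It also fails if it takes over 72 s, if anything falls off the work surface, if the arm or the gripper's body presses on something with over 40 N, if the wrist force passes 120 N, or if a joint passes its speed limit or range.

## Working session

There is one attempt and no reset: what is moved stays moved. The work goes in short steps, Python scripts to look and compute and a tool call to move; the robot and the scene stay as the last step left them, time stands still between calls to the robot, and variables do not carry over. Pictures are saved under pics/ and viewed, at most 10 in all, crops included, and the job is handed in when it is done.

Besides the shell and the picture viewer there is one more tool, called after "Request:" by a JSON object that holds its "api" and its "payload", one argument or row to a line. move_arm: Moves the arm, as the interface text tells. Its arguments: {"type":"object","properties":{"steps":{"type":"array","items":{"type":"object","properties":{"dx":{"type":"number"},"dy":{"type":"number"},"dz":{"type":"number"},"spin":{"type":"number"}}}},"claw":{"type":"number"},"squeeze":{"type":"number"}},"required":["steps"]}

```bash
mkdir -p pics; python3 - <<'E'
from bench import telemetry, imaging, job, r
import cv2,numpy as np,pickle
s=telemetry.read_state()
for k,v in s.items(): print(k,np.round(v,4))
print(r.tips_ahead)
D={}
for n in("scene","top"):
    c=imaging.camera(n);D[n]=c
    cv2.imwrite(f"pics/{n}0.png",cv2.resize(c["img"][:,:,::-1],(768,576)))
    print(n,c["camera_matrix"].tolist(),np.round(c["R"],4).tolist(),np.round(c["t"],4))
pickle.dump(D,open("d0.pkl","wb"))
E
```

```text
time 0.0
joint_positions [ 1.2754  0.3329 -0.0647  1.4609  0.0216  1.3499 -0.0885]
joint_vel [-0.0006  0.0007 -0.0006  0.0008 -0.0007 -0.0014  0.0006]
joint_torque [-3.00000e-04 -6.23253e+01  2.45000e-02 -3.89893e+01 -6.14000e-02
  3.95000e-02  2.00000e-04]
ee_pos [ 0.1684 -0.6018  0.404 ]
eef_rot [ 9.907e-01  1.360e-01 -1.000e-04 -7.000e-04]
ft_force [-0.2808 -0.4388  0.6369]
torque [-0.0381  0.0255 -0.0544]
grip_force 0.0
width 0.0867
0.1822
scene [[392.9201168506175, 0.0, 256.60355877269365], [0.0, 392.9201168506175, 192.199147409163], [0.0, 0.0, 1.0]] [[0.8854, 0.4646, -0.0161], [0.2462, -0.498, -0.8315], [-0.3944, 0.7322, -0.5553]] [-0.5065 -0.0688  1.469 ]
top [[384.44856788987545, 0.0, 251.91435607211943], [0.0, 384.44856788987545, 189.86436734215664], [0.0, 0.0, 1.0]] [[0.026, -0.9992, 0.0288], [-0.9854, -0.0305, -0.1674], [0.1682, -0.024, -0.9855]] [-0.0432  0.5831  1.1887]
```

View pics/scene0.png

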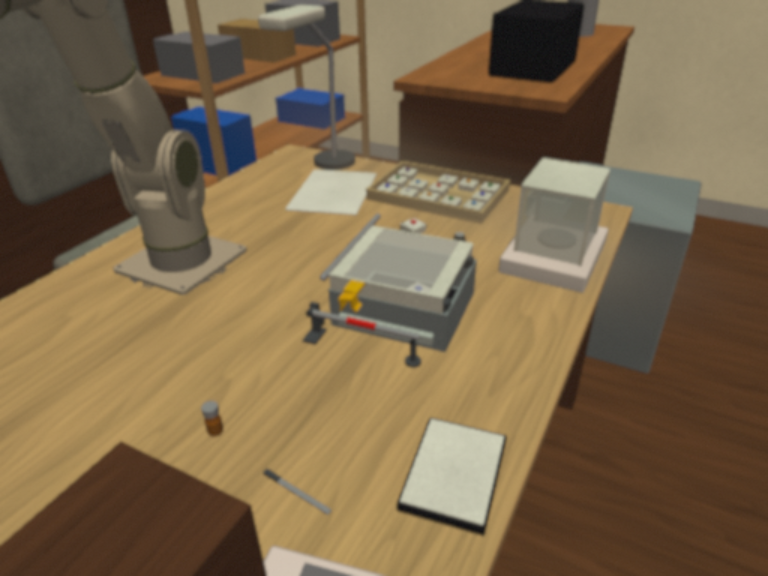

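View pics/top0.png

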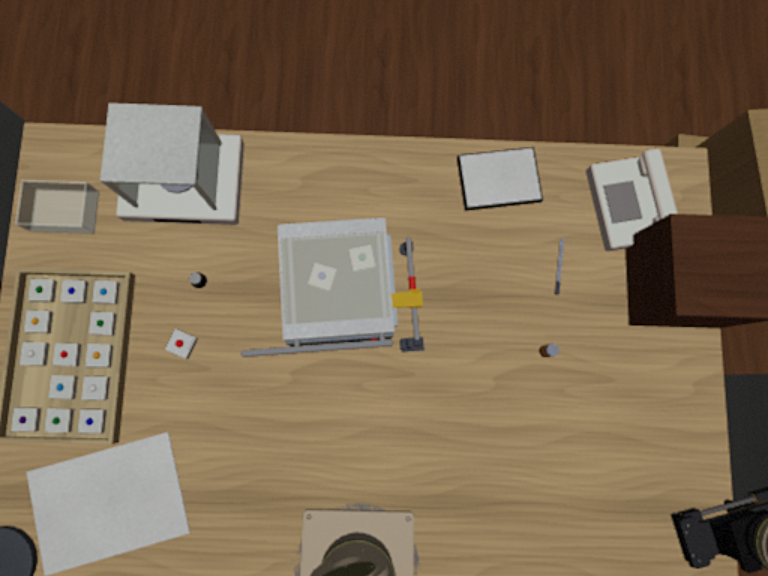

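The scene view shows the cabinet with its yellow socket at about (350,295) and the red sleeve at (360,323). The top view shows the bar from (245,353) to (392,343), the rod from its pivot (411,345) to its tip (407,245), the sleeve at (412,285) and the socket at (408,300).

```bash
cat > h.py <<'E'
import numpy as np,cv2
def ray(c,uv,z):
    d=np.linalg.inv(c["camera_matrix"])@np.array([uv[0],uv[1],1.]);o=-c["R"].T@c["t"];d=c["R"].T@d
    return o+d*(z-o[2])/d[2]
def proj(c,X):
    p=c["camera_matrix"]@(c["R"]@np.asarray(X)+c["t"]);return p[:2]/p[2]
def mask(c,lo,hi): return cv2.inRange(cv2.cvtColor(c["img"],cv2.COLOR_RGB2HSV),lo,hi)
E
python3 - <<'E'
from h import *
import pickle
D=pickle.load(open("d0.pkl","rb"));c=D["top"]
g=mask(c,(0,0,0),(180,70,255))  # greyish
P=[]
for u in range(155,192):
    v=np.where(g[222:245,u])[0]
    if len(v): P.append((u,v.mean()+222,len(v)))
print(P[0],P[1],P[-1])
P=np.array(P)[3:]
l=ray(c,P[0,:2],.11);W=np.array([ray(c,p[:2],.11) for p in P])
end=ray(c,[P[0,0]-3.5,P[0,1]],.11)
k=np.polyfit(W[:,1],W[:,0],1);yaw=-np.arctan(k[0]);print("bar end",end,"yaw",yaw)
for n in D:
  q=D[n];r=mask(q,(0,170,90),(8,255,255))|mask(q,(172,170,90),(180,255,255));yl=mask(q,(20,170,120),(32,255,255))
  for nm,m in(("red",r),("yel",yl)):
    N,_,st,ce=cv2.connectedComponentsWithStats(m)
    for i in range(1,N):
      if st[i,4]>15: print(n,nm,st[i],ce[i].round(1),ray(q,ce[i],.065 if nm=="red" else .112).round(4))
# cabinet frame
x=np.array([np.cos(yaw),np.sin(yaw),0]);y=np.array([-np.sin(yaw),np.cos(yaw),0]);z=np.array([0,0,1.])
H=end+.245*x-.19*y;H[2]=.1
print("hinge",H,"bar_grip",H-.245*x+.155*y+.01*z,"socket",H-.16*x-.16*y+.012*z)
s=H-.16*x-.16*y+.012*z
for n in D: print(n,"socket px",proj(D[n],s),"barend px",proj(D[n],end),"bar right",proj(D[n],end-.3*y))
im=c["img"][130:250,150:300,::-1]
cv2.imwrite("pics/crop1.png",cv2.resize(im,None,fx=5,fy=5,interpolation=cv2.INTER_CUBIC))
im=D["scene"]["img"][130:260,190:330,::-1]
cv2.imwrite("pics/crop2.png",cv2.resize(im,None,fx=4.5,fy=4.5,interpolation=cv2.INTER_CUBIC))
E
```

```text
(161, np.float64(235.0), 3) (162, np.float64(235.0), 5) (191, np.float64(228.3846153846154), 13)
bar end [0.42892934 0.24397511 0.11      ] yaw 0.22827487971565363
scene red [232 213  17   6  52] [240.2 215.4] [ 0.5715 -0.0988  0.065 ]
scene yel [226 187  17  21 188] [234.  196.4] [ 0.543 -0.081  0.112]
top red [273 185   4   8  30] [274.6 188.3] [ 0.5889 -0.0983  0.065 ]
top yel [262 193  20  12 205] [271.5 199.1] [ 0.5468 -0.0856  0.112 ]
hinge [0.71057013 0.11434693 0.1       ] bar_grip [0.43684975 0.20988307 0.11      ] socket [ 0.59092841 -0.07770999  0.112     ]
scene socket px [249.12430059 200.03944014] barend px [252.39307475 143.37112348] bar right [226.26415974 187.55866652]
top socket px [269.21494279 184.79447768] barend px [160.5 235. ] bar right [258.88747093 215.14820537]
```

View pics/crop1.png

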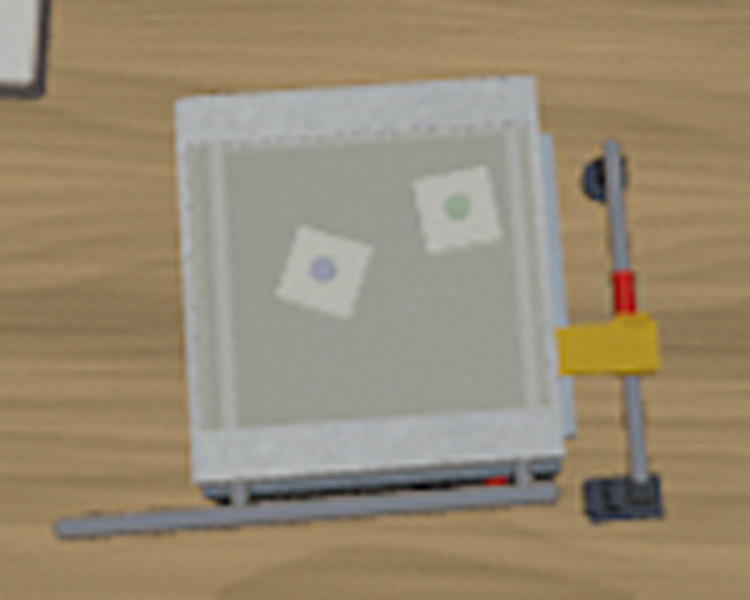

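The crop shows the bar ends at (55,528) and (557,493), the rod tip at (611,142), the pivot near (641,490) and the sleeve starting at (623,270). The grey fit had caught the hood, so I'll redo it with these points.

```bash
python3 - <<'E'
from h import *
import pickle
D=pickle.load(open("d0.pkl","rb"));c=D["top"]
f=lambda u,v,z:ray(c,(150+u/5-.4,130+v/5-.4),z)
L,R=f(55,528,.11),f(557,493,.11);d=L-R;yaw=np.arctan2(-d[0],d[1]);print("bar",L,R,"len",np.linalg.norm(d),"yaw",yaw)
T,S=f(611,140,.065),f(623,270,.072);P=f(640,490,.065)
d2=T-P;print("tip",T,"sleeve rear",S,"piv",P,np.linalg.norm(d2),"yaw rod",np.arctan2(d2[1],d2[0]))
yaw=(yaw+np.arctan2(d2[1],d2[0]))/2
x=np.array([np.cos(yaw),np.sin(yaw),0]);y=np.array([-np.sin(yaw),np.cos(yaw),0]);z=np.array([0,0,1.])
H=L+.245*x-.19*y;H[2]=.1
s=H-.16*x-.16*y+.012*z
print("yaw",yaw,"hinge",H,"grip",H-.245*x+.155*y+.01*z,"socket",s,[proj(D[n],s).round(1) for n in D])
for n,p in(("tip",T),("piv",P),("sl",S)): e=p-H;print(n,e@x,e@y)
print("tool y dir", )
from scipy.spatial.transform import Rotation as Ro
print(Ro.from_quat([.9907,.136,-1e-4,-7e-4]).as_matrix().round(3), x,y)
E
```

```text
bar [0.42834519 0.24364    0.11      ] [ 0.45755734 -0.05551892  0.11      ] len 0.3005817859150692 yaw 0.09733900790708722
tip [ 0.68926875 -0.08770834  0.065     ] sleeve rear [ 0.60270939 -0.09629073  0.072     ] piv [ 0.4640607  -0.10983615  0.065     ] 0.22629252163462554 yaw rod 0.09794059605793881
yaw 0.09763980198251301 hinge [0.69070036 0.07842873 0.1       ] grip [0.43175716 0.20880671 0.11      ] socket [ 0.54705999 -0.09640675  0.112     ] [array([232.5, 199.5]), array([275.1, 199.1])]
tip -0.017620622821666886 -0.1652061991520664
piv -0.2439131342191497 -0.16527426660086086
sl -0.10460434897328112 -0.16530949266536663
tool y dir
[[ 0.963  0.269 -0.   ]
 [ 0.269 -0.963  0.001]
 [-0.    -0.001 -1.   ]] [0.99523702 0.09748473 0.        ] [-0.09748473  0.99523702  0.        ]
```

View pics/crop2.png

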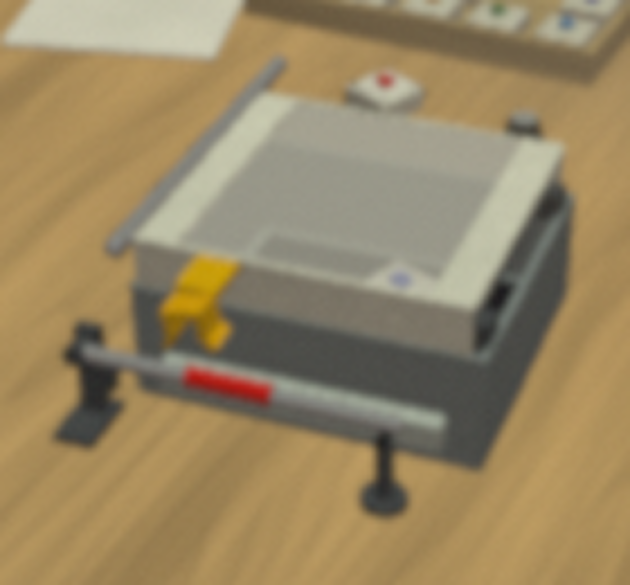

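Yaw is 0.098 by both bar and rod, the bar length is 0.30 and the socket reprojects onto the yellow in both views, so the geometry agrees. First I turn the tool so its x and y match the cabinet's y and x.

Request:
{"api": "move_arm", "payload": {
  "steps": [
    {"spin": -0.14},
    {"spin": -0.14},
    {"spin": -0.14},
    {"spin": -0.14},
    {"spin": -0.14},
    {"spin": -0.14},
    {"spin": -0.14},
    {"spin": -0.14},
    {"spin": -0.14},
    {"spin": -0.135}
  ],
  "claw": 8.7
}}

```text
$.steps[0]: bad value
```

Request:
{"api": "move_arm", "payload": {
  "steps": [
    {"dx": 3.4,"dy": 3.4},
    {"dx": 3.4,"dy": 3.4},
    {"dx": 3.4,"dy": 3.4},
    {"dx": 3.4,"dy": 3.4},
    {"dx": 3.4,"dy": 3.4},
    {"dx": 3.4,"dy": 3.4},
    {"dx": 3.4,"dy": 3.4},
    {"dx": 3.4,"dy": 3.4},
    {"dx": 3.4,"dy": 3.4},
    {"dx": 3.4,"dy": 3.4}
  ]
}}

```text
$.steps[0]: bad value
```

Request:
{"api": "move_arm", "payload": {
  "steps": [
    {"dx": 4.4},
    {"dx": 4.4},
    {"dx": 4.4},
    {"dx": 4.4},
    {"dx": 4.4},
    {"dx": 4.4},
    {"dx": 4.4},
    {"dx": 4.4},
    {"dx": 4.4},
    {"dx": 4.4},
    {},
    {}
  ]
}}

```text
$.steps[0]: bad value
```

All three were refused, so each row probably needs all four keys.

Request:
{"api": "move_arm", "payload": {
  "steps": [
    {"dx": 0,"dy": 0,"dz": 0,"spin": -0.14},
    {"dx": 0,"dy": 0,"dz": 0,"spin": -0.14},
    {"dx": 0,"dy": 0,"dz": 0,"spin": -0.14},
    {"dx": 0,"dy": 0,"dz": 0,"spin": -0.14},
    {"dx": 0,"dy": 0,"dz": 0,"spin": -0.14},
    {"dx": 0,"dy": 0,"dz": 0,"spin": -0.14},
    {"dx": 0,"dy": 0,"dz": 0,"spin": -0.14},
    {"dx": 0,"dy": 0,"dz": 0,"spin": -0.14},
    {"dx": 0,"dy": 0,"dz": 0,"spin": -0.14},
    {"dx": 0,"dy": 0,"dz": 0,"spin": -0.135}
  ],
  "claw": 8.7
}}

```text
time: 1.1
ee_pos: [0.1683, -0.6018, 0.4043]
eef_rot: [0.67, 0.742, 0.0, -0.0]
ft_force: [-1.0, 0.3, -0.0]
width: 0.0866
grip_force: 0.0
```

Request:
{"api": "move_arm", "payload": {
  "steps": [
    {"dx": 3.4,"dy": 3.4,"dz": 0,"spin": 0},
    {"dx": 3.4,"dy": 3.4,"dz": 0,"spin": 0},
    {"dx": 3.4,"dy": 3.4,"dz": 0,"spin": 0},
    {"dx": 3.4,"dy": 3.4,"dz": 0,"spin": 0},
    {"dx": 3.4,"dy": 3.4,"dz": 0,"spin": 0},
    {"dx": 3.4,"dy": 3.4,"dz": 0,"spin": 0},
    {"dx": 3.4,"dy": 3.4,"dz": 0,"spin": 0},
    {"dx": 3.4,"dy": 3.4,"dz": 0,"spin": 0},
    {"dx": 3.4,"dy": 3.4,"dz": 0,"spin": 0},
    {"dx": 3.4,"dy": 3.4,"dz": 0,"spin": 0}
  ]
}}

```text
time: 2.1
ee_pos: [0.4746, -0.2289, 0.4047]
eef_rot: [0.672, 0.74, -0.0, 0.0]
ft_force: [0.7, -1.2, 0.9]
width: 0.087
grip_force: 0.0
```

Request:
{"api": "move_arm", "payload": {
  "steps": [
    {"dx": 4.4,"dy": 0,"dz": 0,"spin": 0},
    {"dx": 4.4,"dy": 0,"dz": 0,"spin": 0},
    {"dx": 4.4,"dy": 0,"dz": 0,"spin": 0},
    {"dx": 4.4,"dy": 0,"dz": 0,"spin": 0},
    {"dx": 4.4,"dy": 0,"dz": 0,"spin": 0},
    {"dx": 4.4,"dy": 0,"dz": 0,"spin": 0},
    {"dx": 4.4,"dy": 0,"dz": 0,"spin": 0},
    {"dx": 4.4,"dy": 0,"dz": 0,"spin": 0},
    {"dx": 4.4,"dy": 0,"dz": 0,"spin": 0},
    {"dx": 4.4,"dy": 0,"dz": 0,"spin": 0},
    {"dx": 0,"dy": 0,"dz": 0,"spin": 0},
    {"dx": 0,"dy": 0,"dz": 0,"spin": 0}
  ]
}}

```text
time: 3.3
ee_pos: [0.4309, 0.2082, 0.4045]
eef_rot: [0.671, 0.741, -0.0, -0.0]
ft_force: [0.2, -1.1, 0.8]
width: 0.0867
grip_force: 0.0
```

Request:
{"api": "move_arm", "payload": {
  "steps": [
    {"dx": 0,"dy": 0,"dz": 3,"spin": 0},
    {"dx": 0,"dy": 0,"dz": 3,"spin": 0},
    {"dx": 0,"dy": 0,"dz": 3,"spin": 0},
    {"dx": 0,"dy": 0,"dz": 2.5,"spin": 0},
    {"dx": 0,"dy": 0,"dz": 1.5,"spin": 0},
    {"dx": 0,"dy": 0,"dz": 0,"spin": 0}
  ]
}}

```text
time: 3.9
ee_pos: [0.4311, 0.2061, 0.2731]
eef_rot: [0.672, 0.74, -0.001, -0.001]
ft_force: [-0.2, -0.2, 0.0]
width: 0.0871
grip_force: 0.0
```

Request:
{"api": "move_arm", "payload": {
  "steps": [
    {"dx": 0,"dy": 0,"dz": 0,"spin": 0},
    {"dx": 0,"dy": 0,"dz": 0,"spin": 0},
    {"dx": 0,"dy": 0,"dz": 0,"spin": 0},
    {"dx": 0,"dy": 0,"dz": 0,"spin": 0},
    {"dx": 0,"dy": 0,"dz": 0,"spin": 0},
    {"dx": 0,"dy": 0,"dz": 0,"spin": 0},
    {"dx": 0,"dy": 0,"dz": 0,"spin": 0},
    {"dx": 0,"dy": 0,"dz": 0,"spin": 0}
  ],
  "claw": 0,
  "squeeze": 25
}}

```text
time: 4.7
ee_pos: [0.4313, 0.2074, 0.2747]
eef_rot: [0.672, 0.741, -0.0, 0.0]
ft_force: [-0.4, 0.1, -0.2]
width: 0.031
grip_force: 0.0
```

Request:
{"api": "move_arm", "payload": {
  "steps": [
    {"dx": 0,"dy": 0,"dz": 0,"spin": 0},
    {"dx": 0,"dy": 0,"dz": 0,"spin": 0},
    {"dx": 0,"dy": 0,"dz": 0,"spin": 0},
    {"dx": 0,"dy": 0,"dz": 0,"spin": 0},
    {"dx": 0,"dy": 0,"dz": 0,"spin": 0}
  ]
}}

```text
time: 5.2
ee_pos: [0.4317, 0.2073, 0.2749]
eef_rot: [0.672, 0.74, 0.001, 0.0]
ft_force: [5.6, 0.9, -2.3]
width: 0.0133
grip_force: 25.0
```

```bash
python3 -c "
import numpy as np
a=np.concatenate([[0,.01],.01+np.cumsum([.02]+[.03]*46)]);a=a[a<1.41]
x=-.245*np.cos(a)+.01*np.sin(a);z=.245*np.sin(a)+.01*np.cos(a)
for i in range(1,len(a)): print(round(a[i],2),round(100*(x[i]-x[i-1]),2),round(-100*(z[i]-z[i-1]),2),end=' | ')
"
```

```text
0.01 0.01 -0.24 | 0.03 0.03 -0.49 | 0.06 0.06 -0.73 | 0.09 0.08 -0.73 | 0.12 0.11 -0.73 | 0.15 0.13 -0.72 | 0.18 0.15 -0.72 | 0.21 0.17 -0.72 | 0.24 0.19 -0.71 | 0.27 0.21 -0.7 | 0.3 0.24 -0.7 | 0.33 0.26 -0.69 | 0.36 0.28 -0.68 | 0.39 0.3 -0.67 | 0.42 0.32 -0.66 | 0.45 0.34 -0.65 | 0.48 0.36 -0.64 | 0.51 0.38 -0.63 | 0.54 0.39 -0.62 | 0.57 0.41 -0.61 | 0.6 0.43 -0.6 | 0.63 0.45 -0.58 | 0.66 0.47 -0.57 | 0.69 0.48 -0.56 | 0.72 0.5 -0.54 | 0.75 0.52 -0.53 | 0.78 0.53 -0.51 | 0.81 0.55 -0.49 | 0.84 0.56 -0.48 | 0.87 0.57 -0.46 | 0.9 0.59 -0.44 | 0.93 0.6 -0.42 | 0.96 0.61 -0.41 | 0.99 0.63 -0.39 | 1.02 0.64 -0.37 | 1.05 0.65 -0.35 | 1.08 0.66 -0.33 | 1.11 0.67 -0.31 | 1.14 0.68 -0.29 | 1.17 0.68 -0.27 | 1.2 0.69 -0.25 | 1.23 0.7 -0.23 | 1.26 0.71 -0.21 | 1.29 0.71 -0.19 | 1.32 0.72 -0.16 | 1.35 0.72 -0.14 | 1.38 0.73 -0.12 |
```

Gripped (13.3 mm opening, 25 N), so now I raise the hood along the arc.

Request:
{"api": "move_arm", "payload": {
  "steps": [
    {"dx": 0,"dy": 0.01,"dz": -0.24,"spin": 0},
    {"dx": 0,"dy": 0.03,"dz": -0.49,"spin": 0},
    {"dx": 0,"dy": 0.06,"dz": -0.73,"spin": 0},
    {"dx": 0,"dy": 0.08,"dz": -0.73,"spin": 0},
    {"dx": 0,"dy": 0.11,"dz": -0.73,"spin": 0},
    {"dx": 0,"dy": 0.13,"dz": -0.72,"spin": 0},
    {"dx": 0,"dy": 0.15,"dz": -0.72,"spin": 0},
    {"dx": 0,"dy": 0.17,"dz": -0.72,"spin": 0},
    {"dx": 0,"dy": 0.19,"dz": -0.71,"spin": 0},
    {"dx": 0,"dy": 0.21,"dz": -0.7,"spin": 0},
    {"dx": 0,"dy": 0.24,"dz": -0.7,"spin": 0},
    {"dx": 0,"dy": 0.26,"dz": -0.69,"spin": 0}
  ]
}}

```text
time: 6.4
ee_pos: [0.4474, 0.2089, 0.353]
eef_rot: [0.672, 0.741, -0.0, -0.0]
ft_force: [4.7, 2.8, -9.5]
width: 0.0133
grip_force: 25.0
```

Request:
{"api": "move_arm", "payload": {
  "steps": [
    {"dx": 0,"dy": 0.28,"dz": -0.68,"spin": 0},
    {"dx": 0,"dy": 0.3,"dz": -0.67,"spin": 0},
    {"dx": 0,"dy": 0.32,"dz": -0.66,"spin": 0},
    {"dx": 0,"dy": 0.34,"dz": -0.65,"spin": 0},
    {"dx": 0,"dy": 0.36,"dz": -0.64,"spin": 0},
    {"dx": 0,"dy": 0.38,"dz": -0.63,"spin": 0},
    {"dx": 0,"dy": 0.39,"dz": -0.62,"spin": 0},
    {"dx": 0,"dy": 0.41,"dz": -0.61,"spin": 0},
    {"dx": 0,"dy": 0.43,"dz": -0.6,"spin": 0},
    {"dx": 0,"dy": 0.45,"dz": -0.58,"spin": 0},
    {"dx": 0,"dy": 0.47,"dz": -0.57,"spin": 0},
    {"dx": 0,"dy": 0.48,"dz": -0.56,"spin": 0}
  ]
}}

```text
time: 7.6
ee_pos: [0.4919, 0.214, 0.4287]
eef_rot: [0.671, 0.741, -0.003, -0.001]
ft_force: [-18.2, -2.6, 5.7]
width: 0.0128
grip_force: 25.0
```

Request:
{"api": "move_arm", "payload": {
  "steps": [
    {"dx": 0,"dy": 0.5,"dz": -0.54,"spin": 0},
    {"dx": 0,"dy": 0.52,"dz": -0.53,"spin": 0},
    {"dx": 0,"dy": 0.53,"dz": -0.51,"spin": 0},
    {"dx": 0,"dy": 0.55,"dz": -0.49,"spin": 0},
    {"dx": 0,"dy": 0.56,"dz": -0.48,"spin": 0},
    {"dx": 0,"dy": 0.57,"dz": -0.46,"spin": 0},
    {"dx": 0,"dy": 0.59,"dz": -0.44,"spin": 0},
    {"dx": 0,"dy": 0.6,"dz": -0.42,"spin": 0},
    {"dx": 0,"dy": 0.61,"dz": -0.41,"spin": 0},
    {"dx": 0,"dy": 0.63,"dz": -0.39,"spin": 0},
    {"dx": 0,"dy": 0.64,"dz": -0.37,"spin": 0},
    {"dx": 0,"dy": 0.65,"dz": -0.35,"spin": 0}
  ]
}}

```text
time: 8.8
ee_pos: [0.5614, 0.221, 0.4851]
eef_rot: [0.672, 0.741, -0.001, -0.0]
ft_force: [-16.3, -3.0, 16.3]
width: 0.0128
grip_force: 25.0
```

Request:
{"api": "move_arm", "payload": {
  "steps": [
    {"dx": 0,"dy": 0.6,"dz": -0.36,"spin": 0},
    {"dx": 0,"dy": 0.6,"dz": -0.34,"spin": 0},
    {"dx": 0,"dy": 0.63,"dz": -0.32,"spin": 0},
    {"dx": 0,"dy": 0.68,"dz": -0.29,"spin": 0},
    {"dx": 0,"dy": 0.69,"dz": -0.25,"spin": 0},
    {"dx": 0,"dy": 0.7,"dz": -0.23,"spin": 0},
    {"dx": 0,"dy": 0.71,"dz": -0.21,"spin": 0},
    {"dx": 0,"dy": 0.71,"dz": -0.19,"spin": 0},
    {"dx": 0,"dy": 0.72,"dz": -0.16,"spin": 0},
    {"dx": 0,"dy": 0.72,"dz": -0.14,"spin": 0},
    {"dx": 0,"dy": 0.73,"dz": -0.12,"spin": 0},
    {"dx": 0,"dy": 0,"dz": 0,"spin": 0}
  ]
}}

```text
time: 10.0
ee_pos: [0.6375, 0.228, 0.5101]
eef_rot: [0.672, 0.741, 0.001, -0.0]
ft_force: [-1.4, 2.1, 4.5]
width: 0.013
grip_force: 25.0
```

```bash
python3 - <<'E'
from bench import imaging
import cv2,pickle
D={n:imaging.camera(n) for n in("scene","top")}
pickle.dump(D,open("d1.pkl","wb"))
cv2.imwrite("pics/scene1.png",cv2.resize(D["scene"]["img"][60:270,150:400,::-1],None,fx=2.8,fy=2.8))
E
```

```text
(no output)
```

View pics/scene1.png

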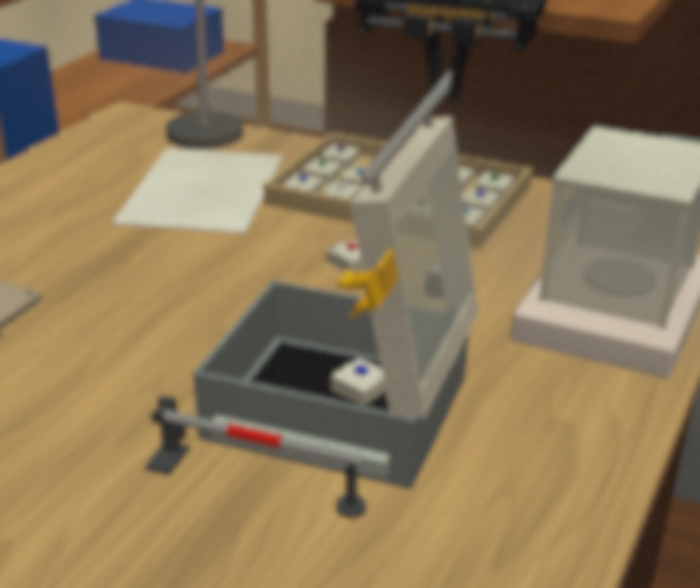

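The picture shows the hood standing almost vertical, with the bar top at (450,80), the socket at (370,285) and the rod still level. I release, lift clear and go to the rod.

Request:
{"api": "move_arm", "payload": {
  "steps": [
    {"dx": 0,"dy": 0,"dz": 0,"spin": 0},
    {"dx": 0,"dy": 0,"dz": 0,"spin": 0},
    {"dx": 0,"dy": 0,"dz": 0,"spin": 0},
    {"dx": 0,"dy": 0,"dz": 0,"spin": 0},
    {"dx": 0,"dy": 0,"dz": -2,"spin": 0},
    {"dx": 0,"dy": 0,"dz": -3,"spin": 0},
    {"dx": 0,"dy": -4.6,"dz": 0,"spin": 0},
    {"dx": 0,"dy": -4.6,"dz": 0,"spin": 0},
    {"dx": 0,"dy": -4.6,"dz": 0,"spin": 0},
    {"dx": -4,"dy": 0,"dz": 0,"spin": 0},
    {"dx": -4,"dy": 0,"dz": 0,"spin": 0},
    {"dx": -4,"dy": 0,"dz": 0,"spin": 0}
  ],
  "claw": 4
}}

```text
time: 11.3
ee_pos: [0.5109, 0.0932, 0.5585]
eef_rot: [0.672, 0.741, -0.0, 0.001]
ft_force: [1.2, -0.0, -0.3]
width: 0.0398
grip_force: 0.0
```

Request:
{"api": "move_arm", "payload": {
  "steps": [
    {"dx": -4,"dy": 0,"dz": 0,"spin": 0},
    {"dx": -4,"dy": 0,"dz": 0,"spin": 0},
    {"dx": -4,"dy": 0,"dz": 0,"spin": 0},
    {"dx": -4,"dy": 0,"dz": 0,"spin": 0},
    {"dx": -3.9,"dy": 0,"dz": 0,"spin": 0},
    {"dx": 0,"dy": 0,"dz": 2,"spin": 0.14},
    {"dx": 0,"dy": 0,"dz": 2,"spin": 0.14},
    {"dx": 0,"dy": 0,"dz": 2,"spin": 0.14},
    {"dx": 0,"dy": 0,"dz": 2,"spin": 0.14},
    {"dx": 0,"dy": 0,"dz": 2,"spin": 0.14},
    {"dx": 0,"dy": 0,"dz": 0,"spin": 0.14},
    {"dx": 0,"dy": 0,"dz": 0,"spin": 0.14}
  ]
}}

```text
time: 12.5
ee_pos: [0.5305, -0.1036, 0.4576]
eef_rot: [0.942, 0.334, -0.001, -0.0]
ft_force: [0.5, 0.2, -1.1]
width: 0.0402
grip_force: 0.0
```

Request:
{"api": "move_arm", "payload": {
  "steps": [
    {"dx": 0,"dy": 0,"dz": 2,"spin": 0.14},
    {"dx": 0,"dy": 0,"dz": 2,"spin": 0.14},
    {"dx": 0,"dy": 0,"dz": 2,"spin": 0.135},
    {"dx": 0,"dy": 0,"dz": 0,"spin": 0}
  ]
}}

```text
time: 12.9
ee_pos: [0.53, -0.1037, 0.3959]
eef_rot: [0.991, 0.135, -0.002, -0.001]
ft_force: [-0.4, 0.3, 0.0]
width: 0.0401
grip_force: 0.0
```

```bash
cat > hood.py <<'E'
from h import *
from bench import imaging,telemetry
import pickle
from scipy.optimize import brentq
yaw=.0976;H=np.array([.6907,.0784,.1]);X=np.array([np.cos(yaw),np.sin(yaw),0]);Y=np.array([-X[1],X[0],0]);Z=np.array([0,0,1.])
W=lambda p:H+p[0]*X+p[1]*Y+p[2]*Z
L=lambda p:np.array([(p-H)@X,(p-H)@Y,p[2]-.1])
def onplane(c,uv,y0):  # ray onto upright plane y=y0 in the cabinet frame
    d=c["R"].T@np.linalg.inv(c["camera_matrix"])@np.array([uv[0],uv[1],1.]);o=-c["R"].T@c["t"]
    return L(o+d*((H+y0*Y-o)@Y)/(d@Y))
def blob(m):
    N,_,st,ce=cv2.connectedComponentsWithStats(m)
    if N<2: return None
    i=1+np.argmax(st[1:,4]);return ce[i],st[i]
def look():
    c=imaging.camera("scene")
    pickle.dump(c,open("last.pkl","wb"))
    r=mask(c,(0,150,80),(8,255,255))|mask(c,(172,150,80),(180,255,255));r[:170]=0
    y=mask(c,(20,170,100),(32,255,255))
    for n,m in(("red",r),("yel",y)):
        b=blob(m)
        if b: 
            p=onplane(c,b[0],-.162);print(n,b[0].round(1),b[1],"cab xz",p.round(4))
            if n=="red": print("  rod angle",np.arctan2(p[2]+.035,p[0]+.2445),"r",np.hypot(p[2]+.035,p[0]+.2445))
            else: print("  socket dir",np.arctan2(p[2],-p[0]),np.hypot(p[0],p[2]))
    return c
if __name__=="__main__":
    c=look();s=telemetry.read_state();print(s["time"],"TCP cab",L(np.array(s["ee_pos"])).round(4),"rot",np.round(s["eef_rot"],3))
E
python3 hood.py; python3 - <<'E'
import sys;sys.path.insert(0,'.')
from h import *;import pickle
from hood import onplane,blob
for f in("d0.pkl","d1.pkl"):
    c=pickle.load(open(""+f,"rb"))["scene"];b=blob(mask(c,(20,170,100),(32,255,255)));p=onplane(c,b[0],-.162);print(b[0],p,np.arctan2(p[2],-p[0]))
E
```

```text
red [240.1 215.3] [231 212  19   8  66] cab xz [-0.1375 -0.162  -0.037 ]
  rod angle -0.0188165374240512 r 0.10698471289458746
yel [281.2 160.4] [270 150  20  21 195] cab xz [-0.0157 -0.162   0.1684]
  socket dir 1.4778112963193781 0.16908280350707647
12.95 TCP cab [-0.1773 -0.1654  0.2976] rot [ 0.991  0.137 -0.001 -0.   ]
[233.88082902 196.59585492] [-0.15398257 -0.162       0.02475805] 0.1594203387732802
[282.28645833 160.609375  ] [-0.01271287 -0.162       0.1683053 ] 1.4954049325968228
```

Request:
{"api": "move_arm", "payload": {
  "steps": [
    {"dx": 0,"dy": 0,"dz": 3,"spin": 0},
    {"dx": 0,"dy": 0,"dz": 3,"spin": 0},
    {"dx": 0,"dy": 0,"dz": 3,"spin": 0},
    {"dx": 0,"dy": 0,"dz": 3,"spin": 0},
    {"dx": 0,"dy": 0,"dz": 3,"spin": 0},
    {"dx": 0,"dy": 0,"dz": 1.7,"spin": 0},
    {"dx": 0,"dy": 0,"dz": 0,"spin": 0}
  ]
}}

```text
time: 13.65
ee_pos: [0.5304, -0.1036, 0.2302]
eef_rot: [0.99, 0.138, -0.001, -0.001]
ft_force: [0.0, 0.3, 0.0]
width: 0.0398
grip_force: 0.0
```

Request:
{"api": "move_arm", "payload": {
  "steps": [
    {"dx": 0,"dy": 0,"dz": 0,"spin": 0},
    {"dx": 0,"dy": 0,"dz": 0,"spin": 0},
    {"dx": 0,"dy": 0,"dz": 0,"spin": 0},
    {"dx": 0,"dy": 0,"dz": 0,"spin": 0},
    {"dx": 0,"dy": 0,"dz": 0,"spin": 0},
    {"dx": 0,"dy": 0,"dz": 0,"spin": 0}
  ],
  "claw": 0,
  "squeeze": 15
}}

```text
time: 14.25
ee_pos: [0.5311, -0.1038, 0.232]
eef_rot: [0.991, 0.136, 0.001, 0.0]
ft_force: [0.3, -1.2, 6.4]
width: 0.0132
grip_force: 14.3
```

```bash
python3 hood.py
```

```text
red [239.6 215.2] [231 211  19   8  69] cab xz [-0.139  -0.162  -0.0369]
  rod angle -0.018393528416733137 r 0.10550527082160836
yel [280.3 160.3] [269 150  20  21 194] cab xz [-0.0179 -0.162   0.1683]
  socket dir 1.4649107906376375 0.16920907414158695
14.3 TCP cab [-0.1766 -0.1658  0.132 ] rot [0.991 0.136 0.001 0.   ]
```

```bash
python3 -c "
import numpy as np
a=np.linspace(0,.84,13);r=6.8
d=np.diff(r*np.cos(a));z=np.diff(r*np.sin(a))
for i in range(12): print(round(d[i]*.985,2),round(d[i]*.174,2),round(-z[i],2),end=' | ')
"
```

```text
-0.02 -0.0 -0.48 | -0.05 -0.01 -0.47 | -0.08 -0.01 -0.47 | -0.11 -0.02 -0.46 | -0.15 -0.03 -0.45 | -0.18 -0.03 -0.44 | -0.21 -0.04 -0.43 | -0.23 -0.04 -0.41 | -0.26 -0.05 -0.39 | -0.29 -0.05 -0.37 | -0.31 -0.06 -0.35 | -0.34 -0.06 -0.33 |
```

Request:
{"api": "move_arm", "payload": {
  "steps": [
    {"dx": -0.02,"dy": 0,"dz": -0.48,"spin": 0},
    {"dx": -0.05,"dy": -0.01,"dz": -0.47,"spin": 0},
    {"dx": -0.08,"dy": -0.01,"dz": -0.47,"spin": 0},
    {"dx": -0.11,"dy": -0.02,"dz": -0.46,"spin": 0},
    {"dx": -0.15,"dy": -0.03,"dz": -0.45,"spin": 0},
    {"dx": -0.18,"dy": -0.03,"dz": -0.44,"spin": 0},
    {"dx": -0.21,"dy": -0.04,"dz": -0.43,"spin": 0},
    {"dx": -0.23,"dy": -0.04,"dz": -0.41,"spin": 0},
    {"dx": -0.26,"dy": -0.05,"dz": -0.39,"spin": 0},
    {"dx": -0.29,"dy": -0.05,"dz": -0.37,"spin": 0},
    {"dx": -0.31,"dy": -0.06,"dz": -0.35,"spin": 0},
    {"dx": -0.34,"dy": -0.06,"dz": -0.33,"spin": 0}
  ]
}}

```text
time: 15.5
ee_pos: [0.5085, -0.1061, 0.2822]
eef_rot: [0.991, 0.136, 0.001, 0.0]
ft_force: [5.6, -3.9, -2.5]
width: 0.0134
grip_force: 15.8
```

```bash
python3 hood.py; python3 -c "
import pickle,cv2
c=pickle.load(open('last.pkl','rb'));cv2.imwrite('pics/s2.png',cv2.resize(c['img'][60:270,150:400,::-1],None,fx=2.8,fy=2.8))"
```

```text
red [228.  191.2] [222 186  14  12  68] cab xz [-0.1714 -0.162   0.0388]
  rod angle 0.7901788091053316 r 0.10386652025757714
yel [279.4 160.2] [268 150  20  21 191] cab xz [-0.0204 -0.162   0.168 ]
  socket dir 1.4500455944432702 0.16920555904939336
15.55 TCP cab [-0.1997 -0.1659  0.1826] rot [0.991 0.136 0.001 0.   ]
```

View pics/s2.png

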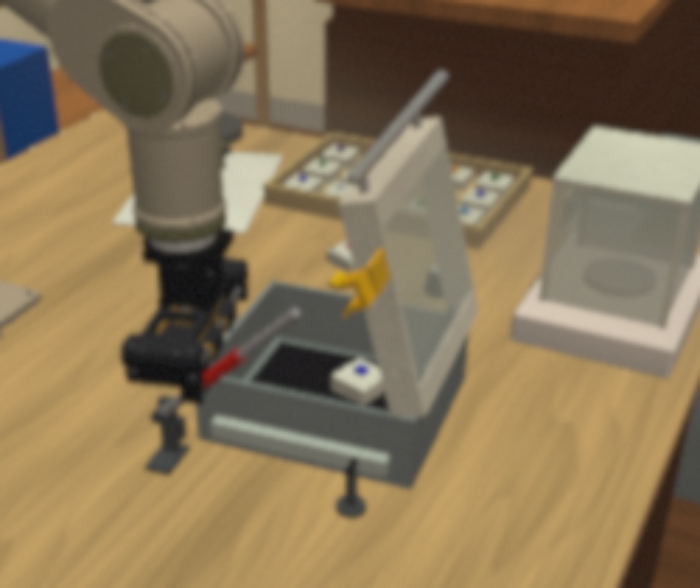

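The rod is up with its tip at (294,312) in the crop. The gripper body stands in front of the hood's path and the hood is still at about 1.32.

```bash
python3 - <<'E'
from hood import *
c=pickle.load(open("last.pkl","rb"))
p=onplane(c,(150+294/2.8-.3,60+312/2.8-.3),-.163);print(p,np.arctan2(p[2]+.035,p[0]+.2445),np.hypot(p[2]+.035,p[0]+.2445))
q=(-.2445+.222*np.cos(.834),-.163,-.035+.222*np.sin(.834));print(q,proj(c,W(q)))
E
```

```text
[-0.08799376 -0.163       0.12257753] 0.7888089908795258 0.22209205359368106
(np.float64(-0.09533406115205603), -0.163, np.float64(0.1294187418988828)) [252.06671658 168.3846962 ]
```

Request:
{"api": "move_arm", "payload": {
  "steps": [
    {"dx": 0,"dy": 0,"dz": 0,"spin": 0},
    {"dx": 0,"dy": 0,"dz": 0,"spin": 0},
    {"dx": 0,"dy": 0,"dz": 0,"spin": 0},
    {"dx": 0,"dy": 0,"dz": 0,"spin": 0},
    {"dx": 0,"dy": 0,"dz": 0,"spin": 0},
    {"dx": 0,"dy": 0,"dz": 0,"spin": 0},
    {"dx": 0,"dy": 0,"dz": 0,"spin": 0},
    {"dx": 0,"dy": 0,"dz": 0,"spin": 0},
    {"dx": 0,"dy": 0,"dz": 0,"spin": 0},
    {"dx": 0,"dy": 0,"dz": 0,"spin": 0},
    {"dx": 0,"dy": 0,"dz": 0,"spin": 0},
    {"dx": 0,"dy": 0,"dz": 0,"spin": 0}
  ]
}}

```text
time: 16.75
ee_pos: [0.5087, -0.1061, 0.282]
eef_rot: [0.991, 0.136, 0.001, 0.0]
ft_force: [6.2, -4.6, -0.1]
width: 0.0131
grip_force: 15.4
```

Request:
{"api": "move_arm", "payload": {
  "steps": [
    {"dx": -0.11,"dy": -0.02,"dz": -0.11,"spin": 0},
    {"dx": -0.11,"dy": -0.02,"dz": -0.11,"spin": 0},
    {"dx": 0,"dy": 0,"dz": 0,"spin": 0},
    {"dx": 0,"dy": 0,"dz": 0,"spin": 0},
    {"dx": 0,"dy": 0,"dz": 0,"spin": 0},
    {"dx": 0,"dy": 0,"dz": 0,"spin": 0},
    {"dx": 0,"dy": 0,"dz": 0,"spin": 0},
    {"dx": 0,"dy": 0,"dz": 0,"spin": 0},
    {"dx": 0,"dy": 0,"dz": 0,"spin": 0},
    {"dx": 0,"dy": 0,"dz": 0,"spin": 0},
    {"dx": 0,"dy": 0,"dz": 0,"spin": 0},
    {"dx": 0,"dy": 0,"dz": 0,"spin": 0}
  ]
}}

```text
time: 17.95
ee_pos: [0.5063, -0.1064, 0.2841]
eef_rot: [0.991, 0.136, 0.001, 0.0]
ft_force: [4.3, -3.9, 0.8]
width: 0.0128
grip_force: 15.3
```

```bash
python3 hood.py
```

```text
red [227.2 190.2] [222 185  13  12  63] cab xz [-0.1737 -0.162   0.0418]
  rod angle 0.8264763006103434 r 0.10445462679757955
yel [277.5 160. ] [266 150  21  21 191] cab xz [-0.0254 -0.162   0.1675]
  socket dir 1.420309677210695 0.16939495748052438
18.0 TCP cab [-0.2015 -0.1659  0.1841] rot [0.991 0.136 0.001 0.   ]
```

Request:
{"api": "move_arm", "payload": {
  "steps": [
    {"dx": 0,"dy": 0,"dz": 0,"spin": 0},
    {"dx": 0,"dy": 0,"dz": 0,"spin": 0},
    {"dx": 0,"dy": 0,"dz": 0,"spin": 0},
    {"dx": 0,"dy": 0,"dz": 0,"spin": 0},
    {"dx": 0,"dy": 0,"dz": 0,"spin": 0},
    {"dx": 0,"dy": 0,"dz": 0,"spin": 0},
    {"dx": 0,"dy": 0,"dz": 0,"spin": 0},
    {"dx": 0,"dy": 0,"dz": 0,"spin": 0},
    {"dx": 0,"dy": 0,"dz": 0,"spin": 0},
    {"dx": 0,"dy": 0,"dz": 0,"spin": 0},
    {"dx": 0,"dy": 0,"dz": 0,"spin": 0},
    {"dx": 0,"dy": 0,"dz": 0,"spin": 0}
  ]
}}

```text
time: 19.2
ee_pos: [0.5063, -0.1064, 0.2841]
eef_rot: [0.991, 0.136, 0.001, 0.0]
ft_force: [4.1, -4.3, -0.1]
width: 0.0131
grip_force: 15.3
```

```bash
python3 hood.py
```

```text
red [227.3 190.2] [222 185  13  12  65] cab xz [-0.1736 -0.162   0.0417]
  rod angle 0.8246854531389096 r 0.10449444472685407
yel [276.2 160.1] [264 150  21  22 194] cab xz [-0.029  -0.162   0.1667]
  socket dir 1.3985527788194527 0.16921191125013826
19.25 TCP cab [-0.2015 -0.1659  0.1841] rot [0.991 0.136 0.001 0.   ]
```

The hood sinks at about 0.018 rad/s, speeding up, with some 12 s to go to the mouth. I hold.

Request:
{"api": "move_arm", "payload": {
  "steps": [
    {"dx": 0,"dy": 0,"dz": 0,"spin": 0},
    {"dx": 0,"dy": 0,"dz": 0,"spin": 0},
    {"dx": 0,"dy": 0,"dz": 0,"spin": 0},
    {"dx": 0,"dy": 0,"dz": 0,"spin": 0},
    {"dx": 0,"dy": 0,"dz": 0,"spin": 0},
    {"dx": 0,"dy": 0,"dz": 0,"spin": 0},
    {"dx": 0,"dy": 0,"dz": 0,"spin": 0},
    {"dx": 0,"dy": 0,"dz": 0,"spin": 0},
    {"dx": 0,"dy": 0,"dz": 0,"spin": 0},
    {"dx": 0,"dy": 0,"dz": 0,"spin": 0},
    {"dx": 0,"dy": 0,"dz": 0,"spin": 0},
    {"dx": 0,"dy": 0,"dz": 0,"spin": 0}
  ]
}}

```text
time: 20.45
ee_pos: [0.5063, -0.1064, 0.2841]
eef_rot: [0.991, 0.136, 0.001, 0.0]
ft_force: [3.9, -3.9, -0.6]
width: 0.0133
grip_force: 15.3
```

Request:
{"api": "move_arm", "payload": {
  "steps": [
    {"dx": 0,"dy": 0,"dz": 0,"spin": 0},
    {"dx": 0,"dy": 0,"dz": 0,"spin": 0},
    {"dx": 0,"dy": 0,"dz": 0,"spin": 0},
    {"dx": 0,"dy": 0,"dz": 0,"spin": 0},
    {"dx": 0,"dy": 0,"dz": 0,"spin": 0},
    {"dx": 0,"dy": 0,"dz": 0,"spin": 0},
    {"dx": 0,"dy": 0,"dz": 0,"spin": 0},
    {"dx": 0,"dy": 0,"dz": 0,"spin": 0},
    {"dx": 0,"dy": 0,"dz": 0,"spin": 0},
    {"dx": 0,"dy": 0,"dz": 0,"spin": 0},
    {"dx": 0,"dy": 0,"dz": 0,"spin": 0},
    {"dx": 0,"dy": 0,"dz": 0,"spin": 0}
  ]
}}

```text
time: 21.65
ee_pos: [0.5063, -0.1064, 0.2841]
eef_rot: [0.991, 0.136, 0.001, 0.0]
ft_force: [4.4, -4.9, -0.7]
width: 0.0131
grip_force: 15.3
```

Request:
{"api": "move_arm", "payload": {
  "steps": [
    {"dx": 0,"dy": 0,"dz": 0,"spin": 0},
    {"dx": 0,"dy": 0,"dz": 0,"spin": 0},
    {"dx": 0,"dy": 0,"dz": 0,"spin": 0},
    {"dx": 0,"dy": 0,"dz": 0,"spin": 0},
    {"dx": 0,"dy": 0,"dz": 0,"spin": 0},
    {"dx": 0,"dy": 0,"dz": 0,"spin": 0},
    {"dx": 0,"dy": 0,"dz": 0,"spin": 0},
    {"dx": 0,"dy": 0,"dz": 0,"spin": 0},
    {"dx": 0,"dy": 0,"dz": 0,"spin": 0},
    {"dx": 0,"dy": 0,"dz": 0,"spin": 0},
    {"dx": 0,"dy": 0,"dz": 0,"spin": 0},
    {"dx": 0,"dy": 0,"dz": 0,"spin": 0}
  ]
}}

```text
time: 22.85
ee_pos: [0.5063, -0.1064, 0.2841]
eef_rot: [0.991, 0.136, 0.001, 0.0]
ft_force: [3.2, -3.4, -0.1]
width: 0.0131
grip_force: 15.3
```

Request:
{"api": "move_arm", "payload": {
  "steps": [
    {"dx": 0,"dy": 0,"dz": 0,"spin": 0},
    {"dx": 0,"dy": 0,"dz": 0,"spin": 0},
    {"dx": 0,"dy": 0,"dz": 0,"spin": 0},
    {"dx": 0,"dy": 0,"dz": 0,"spin": 0},
    {"dx": 0,"dy": 0,"dz": 0,"spin": 0},
    {"dx": 0,"dy": 0,"dz": 0,"spin": 0},
    {"dx": 0,"dy": 0,"dz": 0,"spin": 0},
    {"dx": 0,"dy": 0,"dz": 0,"spin": 0},
    {"dx": 0,"dy": 0,"dz": 0,"spin": 0},
    {"dx": 0,"dy": 0,"dz": 0,"spin": 0},
    {"dx": 0,"dy": 0,"dz": 0,"spin": 0},
    {"dx": 0,"dy": 0,"dz": 0,"spin": 0}
  ]
}}

```text
time: 24.05
ee_pos: [0.5063, -0.1064, 0.2841]
eef_rot: [0.991, 0.136, 0.001, 0.0]
ft_force: [4.6, -4.5, 0.3]
width: 0.0133
grip_force: 15.3
```

```bash
python3 hood.py
```

```text
red [227.3 190.2] [222 185  13  12  65] cab xz [-0.1736 -0.162   0.0417]
  rod angle 0.8246854531389096 r 0.10449444472685407
yel [269.4 160.6] [257 150  22  23 202] cab xz [-0.0472 -0.162   0.1615]
  socket dir 1.2865174345301242 0.16828512486332348
24.1 TCP cab [-0.2015 -0.166   0.1841] rot [0.991 0.136 0.001 0.   ]
```

Request:
{"api": "move_arm", "payload": {
  "steps": [
    {"dx": 0,"dy": 0,"dz": 0,"spin": 0},
    {"dx": 0,"dy": 0,"dz": 0,"spin": 0},
    {"dx": 0,"dy": 0,"dz": 0,"spin": 0},
    {"dx": 0,"dy": 0,"dz": 0,"spin": 0},
    {"dx": 0,"dy": 0,"dz": 0,"spin": 0},
    {"dx": 0,"dy": 0,"dz": 0,"spin": 0},
    {"dx": 0,"dy": 0,"dz": 0,"spin": 0},
    {"dx": 0,"dy": 0,"dz": 0,"spin": 0},
    {"dx": 0,"dy": 0,"dz": 0,"spin": 0},
    {"dx": 0,"dy": 0,"dz": 0,"spin": 0},
    {"dx": 0,"dy": 0,"dz": 0,"spin": 0},
    {"dx": 0,"dy": 0,"dz": 0,"spin": 0}
  ]
}}

```text
time: 25.3
ee_pos: [0.5064, -0.1064, 0.2841]
eef_rot: [0.991, 0.136, 0.001, 0.0]
ft_force: [3.8, -4.0, -0.6]
width: 0.0133
grip_force: 15.3
```

```bash
python3 hood.py
```

```text
red [227.2 190.2] [222 185  13  12  64] cab xz [-0.1738 -0.162   0.0417]
  rod angle 0.8256278963350544 r 0.10432813152670929
yel [267.3 160.8] [255 151  22  22 198] cab xz [-0.053  -0.162   0.1599]
  socket dir 1.2506386443742044 0.1684206217899421
25.35 TCP cab [-0.2015 -0.1659  0.1841] rot [0.991 0.136 0.001 0.   ]
```

Request:
{"api": "move_arm", "payload": {
  "steps": [
    {"dx": 0,"dy": 0,"dz": 0,"spin": 0},
    {"dx": 0,"dy": 0,"dz": 0,"spin": 0},
    {"dx": 0,"dy": 0,"dz": 0,"spin": 0},
    {"dx": 0,"dy": 0,"dz": 0,"spin": 0},
    {"dx": 0,"dy": 0,"dz": 0,"spin": 0},
    {"dx": 0,"dy": 0,"dz": 0,"spin": 0},
    {"dx": 0,"dy": 0,"dz": 0,"spin": 0},
    {"dx": 0,"dy": 0,"dz": 0,"spin": 0},
    {"dx": 0,"dy": 0,"dz": 0,"spin": 0},
    {"dx": 0,"dy": 0,"dz": 0,"spin": 0},
    {"dx": 0,"dy": 0,"dz": 0,"spin": 0},
    {"dx": 0,"dy": 0,"dz": 0,"spin": 0}
  ]
}}

```text
time: 26.55
ee_pos: [0.5063, -0.1064, 0.2841]
eef_rot: [0.991, 0.136, 0.001, 0.0]
ft_force: [2.6, -4.7, -0.5]
width: 0.0128
grip_force: 15.3
```

Request:
{"api": "move_arm", "payload": {
  "steps": [
    {"dx": 0,"dy": 0,"dz": 0,"spin": 0},
    {"dx": 0,"dy": 0,"dz": 0,"spin": 0},
    {"dx": 0,"dy": 0,"dz": 0,"spin": 0},
    {"dx": 0,"dy": 0,"dz": 0,"spin": 0},
    {"dx": 0,"dy": 0,"dz": 0,"spin": 0},
    {"dx": 0,"dy": 0,"dz": 0,"spin": 0},
    {"dx": 0,"dy": 0,"dz": 0,"spin": 0},
    {"dx": 0,"dy": 0,"dz": 0,"spin": 0},
    {"dx": 0,"dy": 0,"dz": 0,"spin": 0},
    {"dx": 0,"dy": 0,"dz": 0,"spin": 0},
    {"dx": 0,"dy": 0,"dz": 0,"spin": 0},
    {"dx": 0,"dy": 0,"dz": 0,"spin": 0}
  ]
}}

```text
time: 27.75
ee_pos: [0.5063, -0.1064, 0.2841]
eef_rot: [0.991, 0.136, 0.001, 0.0]
ft_force: [4.5, -3.1, 0.3]
width: 0.0133
grip_force: 15.3
```

Request:
{"api": "move_arm", "payload": {
  "steps": [
    {"dx": 0,"dy": 0,"dz": 0,"spin": 0},
    {"dx": 0,"dy": 0,"dz": 0,"spin": 0},
    {"dx": 0,"dy": 0,"dz": 0,"spin": 0},
    {"dx": 0,"dy": 0,"dz": 0,"spin": 0},
    {"dx": 0,"dy": 0,"dz": 0,"spin": 0},
    {"dx": 0,"dy": 0,"dz": 0,"spin": 0},
    {"dx": 0,"dy": 0,"dz": 0,"spin": 0},
    {"dx": 0,"dy": 0,"dz": 0,"spin": 0},
    {"dx": 0,"dy": 0,"dz": 0,"spin": 0},
    {"dx": 0,"dy": 0,"dz": 0,"spin": 0},
    {"dx": 0,"dy": 0,"dz": 0,"spin": 0},
    {"dx": 0,"dy": 0,"dz": 0,"spin": 0}
  ]
}}

```text
time: 28.95
ee_pos: [0.5063, -0.1064, 0.2841]
eef_rot: [0.991, 0.136, 0.001, 0.0]
ft_force: [3.3, -4.4, -0.6]
width: 0.0128
grip_force: 15.3
```

```bash
python3 hood.py; python3 -c "
import pickle,cv2
c=pickle.load(open('last.pkl','rb'));cv2.imwrite('pics/s3.png',cv2.resize(c['img'][110:240,190:330,::-1],None,fx=4.5,fy=4.5,interpolation=2))"
```

```text
red [227.2 190.2] [222 185  13  12  63] cab xz [-0.1737 -0.162   0.0418]
  rod angle 0.8264763006103434 r 0.10445462679757955
yel [259.3 162.8] [247 153  22  23 202] cab xz [-0.075  -0.162   0.1496]
  socket dir 1.1058955884188595 0.1673434859460366
29.0 TCP cab [-0.2015 -0.1659  0.1841] rot [0.991 0.136 0.001 0.   ]
```

View pics/s3.png

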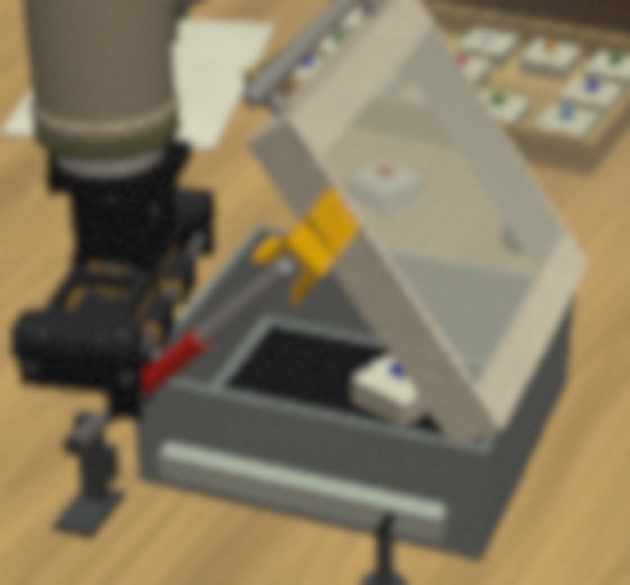

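The tip at (288,265) is entering the yellow mouth near its centre, and the gripper is clear of the hood. I let it sink further.

Request:
{"api": "move_arm", "payload": {
  "steps": [
    {"dx": 0,"dy": 0,"dz": 0,"spin": 0},
    {"dx": 0,"dy": 0,"dz": 0,"spin": 0},
    {"dx": 0,"dy": 0,"dz": 0,"spin": 0},
    {"dx": 0,"dy": 0,"dz": 0,"spin": 0},
    {"dx": 0,"dy": 0,"dz": 0,"spin": 0},
    {"dx": 0,"dy": 0,"dz": 0,"spin": 0},
    {"dx": 0,"dy": 0,"dz": 0,"spin": 0},
    {"dx": 0,"dy": 0,"dz": 0,"spin": 0},
    {"dx": 0,"dy": 0,"dz": 0,"spin": 0},
    {"dx": 0,"dy": 0,"dz": 0,"spin": 0}
  ]
}}

```text
time: 30.0
ee_pos: [0.5063, -0.1064, 0.2841]
eef_rot: [0.991, 0.136, 0.001, 0.0]
ft_force: [3.8, -3.9, -1.1]
width: 0.0132
grip_force: 15.3
```

```bash
python3 hood.py
```

```text
red [227.3 190.2] [222 185  13  12  65] cab xz [-0.1736 -0.162   0.0417]
  rod angle 0.8246854531389096 r 0.10449444472685407
yel [256.6 163.9] [244 154  22  23 198] cab xz [-0.0827 -0.162   0.145 ]
  socket dir 1.0527254505496308 0.16690764470905786
30.05 TCP cab [-0.2015 -0.166   0.1841] rot [0.991 0.136 0.001 0.   ]
```

Request:
{"api": "move_arm", "payload": {
  "steps": [
    {"dx": 0,"dy": 0,"dz": 0,"spin": 0},
    {"dx": 0,"dy": 0,"dz": 0,"spin": 0},
    {"dx": 0,"dy": 0,"dz": 0,"spin": 0},
    {"dx": 0,"dy": 0,"dz": 0,"spin": 0},
    {"dx": 0,"dy": 0,"dz": 0,"spin": 0},
    {"dx": 0,"dy": 0,"dz": 0,"spin": 0},
    {"dx": 0,"dy": 0,"dz": 0,"spin": 0},
    {"dx": 0,"dy": 0,"dz": 0,"spin": 0}
  ]
}}

```text
time: 30.85
ee_pos: [0.5063, -0.1064, 0.2841]
eef_rot: [0.991, 0.136, 0.0, 0.0]
ft_force: [3.5, -4.0, -0.0]
width: 0.0134
grip_force: 15.4
```

```bash
python3 hood.py; python3 -c "
import pickle,cv2
c=pickle.load(open('last.pkl','rb'));cv2.imwrite('pics/s4.png',cv2.resize(c['img'][110:240,190:330,::-1],None,fx=4.5,fy=4.5,interpolation=2))"
```

```text
red [227.4 190.1] [222 184  13  13  65] cab xz [-0.1733 -0.162   0.0423]
  rod angle 0.8262035867680457 r 0.10507066698443618
yel [255.2 164.7] [243 155  22  23 196] cab xz [-0.0866 -0.162   0.1417]
  socket dir 1.0221376697931759 0.16606546763677593
30.9 TCP cab [-0.2015 -0.1659  0.1841] rot [0.991 0.136 0.    0.   ]
```

View pics/s4.png

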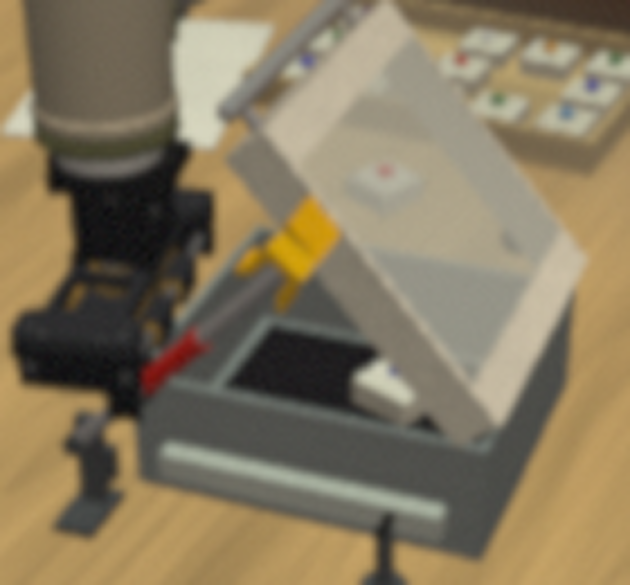

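The tip is now inside the socket at about (285,275) and the hood may have landed. I wait another second and check whether it has stopped.

Request:
{"api": "move_arm", "payload": {
  "steps": [
    {"dx": 0,"dy": 0,"dz": 0,"spin": 0},
    {"dx": 0,"dy": 0,"dz": 0,"spin": 0},
    {"dx": 0,"dy": 0,"dz": 0,"spin": 0},
    {"dx": 0,"dy": 0,"dz": 0,"spin": 0},
    {"dx": 0,"dy": 0,"dz": 0,"spin": 0},
    {"dx": 0,"dy": 0,"dz": 0,"spin": 0},
    {"dx": 0,"dy": 0,"dz": 0,"spin": 0},
    {"dx": 0,"dy": 0,"dz": 0,"spin": 0},
    {"dx": 0,"dy": 0,"dz": 0,"spin": 0},
    {"dx": 0,"dy": 0,"dz": 0,"spin": 0}
  ]
}}

```text
time: 31.9
ee_pos: [0.5063, -0.1064, 0.2841]
eef_rot: [0.991, 0.136, 0.0, 0.0]
ft_force: [3.0, -4.4, 0.3]
width: 0.0125
grip_force: 15.4
```

```bash
python3 hood.py
```

```text
red [227.3 190.1] [222 184  13  13  64] cab xz [-0.1735 -0.162   0.0422]
  rod angle 0.8271665893933292 r 0.10491361387426944
yel [255.3 164.7] [243 155  22  23 195] cab xz [-0.0864 -0.162   0.1419]
  socket dir 1.0234863257836553 0.1661162084506064
31.95 TCP cab [-0.2015 -0.1659  0.1841] rot [0.991 0.136 0.    0.   ]
```

Request:
{"api": "move_arm", "payload": {
  "steps": [
    {"dx": 0,"dy": 0,"dz": 0,"spin": 0},
    {"dx": 0,"dy": 0,"dz": 0,"spin": 0},
    {"dx": 0,"dy": 0,"dz": 0,"spin": 0},
    {"dx": 0,"dy": 0,"dz": 0,"spin": 0},
    {"dx": 0,"dy": 0,"dz": 0,"spin": 0},
    {"dx": 0,"dy": 0,"dz": 0,"spin": 0},
    {"dx": 0,"dy": 0,"dz": 0,"spin": 0},
    {"dx": 0,"dy": 0,"dz": 0,"spin": 0},
    {"dx": 0,"dy": 0,"dz": 0,"spin": 0},
    {"dx": 0,"dy": 0,"dz": 0,"spin": 0}
  ]
}}

```text
time: 32.95
ee_pos: [0.5063, -0.1064, 0.2841]
eef_rot: [0.991, 0.136, 0.0, 0.0]
ft_force: [3.2, -3.9, 1.0]
width: 0.0131
grip_force: 15.4
```

```bash
python3 hood.py; python3 -c "
from hood import *
c=pickle.load(open('last.pkl','rb'))
print(proj(c,W((-.0952,-.163,.1295))))"
```

```text
red [227.3 190. ] [222 184  13  13  65] cab xz [-0.1734 -0.162   0.0425]
  rod angle 0.8280029489128091 r 0.10515217012243483
yel [255.3 164.6] [243 154  22  24 194] cab xz [-0.0862 -0.162   0.1422]
  socket dir 1.0255640071921142 0.16630144864589375
33.0 TCP cab [-0.2015 -0.1659  0.1841] rot [0.991 0.136 0.    0.   ]
[252.11311155 168.36696867]
```

The hood has stopped at about 0.89 with the tip in the socket, so I release gently and see whether it settles further.

Request:
{"api": "move_arm", "payload": {
  "steps": [
    {"dx": 0,"dy": 0,"dz": 0,"spin": 0},
    {"dx": 0,"dy": 0,"dz": 0,"spin": 0},
    {"dx": 0,"dy": 0,"dz": 0,"spin": 0},
    {"dx": 0,"dy": 0,"dz": 0,"spin": 0},
    {"dx": 0,"dy": 0,"dz": 0,"spin": 0}
  ],
  "claw": 4
}}

```text
time: 33.5
ee_pos: [0.5059, -0.1056, 0.2838]
eef_rot: [0.991, 0.136, -0.0, -0.0]
ft_force: [-0.3, 0.4, 0.2]
width: 0.0384
grip_force: 0.0
```

```bash
python3 hood.py; python3 -c "
import pickle,cv2
c=pickle.load(open('last.pkl','rb'));cv2.imwrite('pics/s5.png',cv2.resize(c['img'][130:210,200:300,::-1],None,fx=7,fy=7,interpolation=2))"
```

```text
red [227.1 190. ] [222 184  13  13  68] cab xz [-0.174  -0.162   0.0423]
  rod angle 0.8313724044030131 r 0.10464393085034855
yel [255.2 164.7] [243 155  22  23 194] cab xz [-0.0865 -0.162   0.1419]
  socket dir 1.0235062165033106 0.1661684986650438
33.55 TCP cab [-0.2018 -0.1652  0.1839] rot [ 0.991  0.136 -0.    -0.   ]
```

View pics/s5.png

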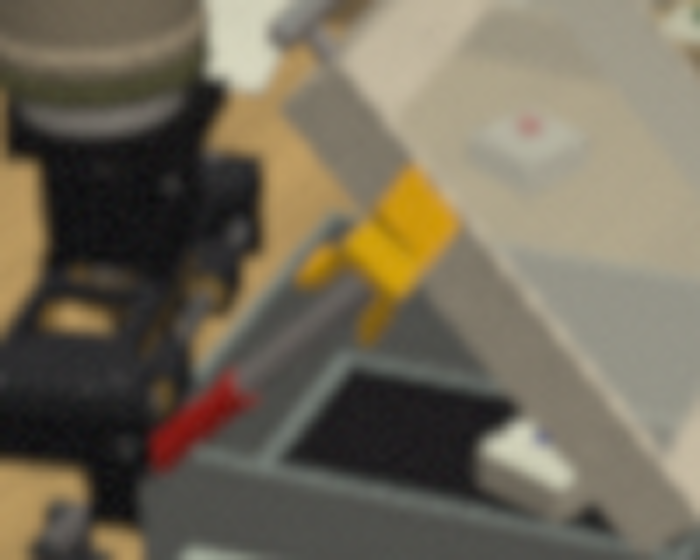

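The rod now stands in the socket by itself, with its tip deep inside the yellow pocket at about (370,270) and the hood not moving. I withdraw the gripper to the front.

Request:
{"api": "move_arm", "payload": {
  "steps": [
    {"dx": -0.5,"dy": -0.09,"dz": -0.3,"spin": 0},
    {"dx": -1,"dy": -0.17,"dz": 0,"spin": 0},
    {"dx": -1,"dy": -0.17,"dz": 0,"spin": 0},
    {"dx": -1.5,"dy": -0.26,"dz": 0,"spin": 0},
    {"dx": -2,"dy": -0.35,"dz": -0.5,"spin": 0},
    {"dx": -2,"dy": -0.35,"dz": -1,"spin": 0},
    {"dx": 0,"dy": 0,"dz": -2,"spin": 0},
    {"dx": 0,"dy": 0,"dz": -2,"spin": 0},
    {"dx": 0,"dy": 0,"dz": 0,"spin": 0},
    {"dx": 0,"dy": 0,"dz": 0,"spin": 0},
    {"dx": 0,"dy": 0,"dz": 0,"spin": 0},
    {"dx": 0,"dy": 0,"dz": 0,"spin": 0}
  ]
}}

```text
time: 34.75
ee_pos: [0.4248, -0.114, 0.3411]
eef_rot: [0.991, 0.136, -0.001, -0.0]
ft_force: [0.4, 0.2, 0.1]
width: 0.0397
grip_force: 0.0
```

```bash
python3 hood.py; python3 -c "
import pickle,cv2
c=pickle.load(open('last.pkl','rb'));cv2.imwrite('pics/s6.png',cv2.resize(c['img'][110:240,190:330,::-1],None,fx=4.5,fy=4.5,interpolation=2))"
```

```text
red [227.4 190.2] [221 184  14  13  62] cab xz [-0.1732 -0.162   0.042 ]
  rod angle 0.8238714341409833 r 0.10493341125762026
yel [255.2 164.7] [243 155  22  23 195] cab xz [-0.0866 -0.162   0.1419]
  socket dir 1.0228005289669353 0.16620590381026137
34.8 TCP cab [-0.2833 -0.1655  0.2412] rot [ 0.991  0.136 -0.001 -0.   ]
```

View pics/s6.png

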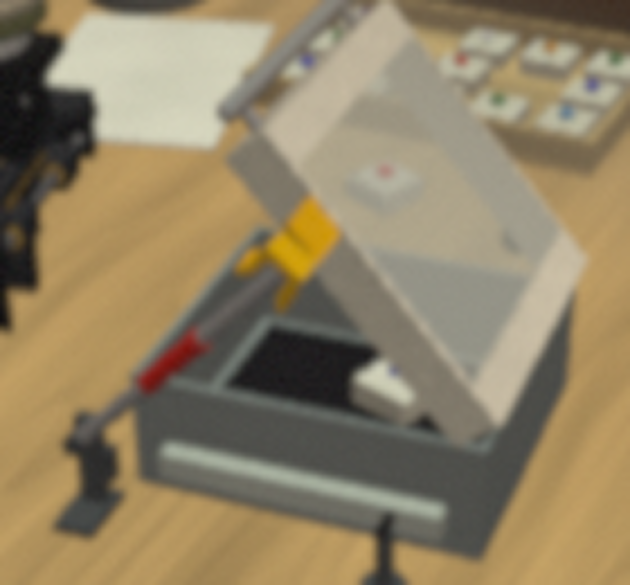

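The gripper is clear and the hood rests on the rod without moving (0.0007 rad change in 1.2 s). The tip sits deep in the yellow socket, so I hand in.

```bash
python3 -c "
from bench import job
print(job.close_job())"
```

```text
the job is handed in; nothing more can be done
None
```

The hood now rests open on the prop rod at about 0.88 rad, with the rod's tip in the yellow socket and the gripper clear; I handed the job in at about 35 s, and the hand-in returned no verdict, with the tip's fit judged only from camera images.

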